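# Set the slicing guide to its marked stop

### The job

Set the guide of the slicing board for cutting: with a fingertip press down the release pad in the middle of the black carriage to free its brake, keep it pressed while you push the carriage along the rail until it sits against the marked stop (the one with the upright diamond fin), then let the pad come up again so that the carriage is locked there. Do not force the carriage along with its brake on, do not grip it, and leave the jars, bottle, glass and shaker where they stand.

Things in the scene. Friction and masses are not known exactly. Their poses are not given: they have to be found in the camera images.
- slicing_board: dark wooden slicing board, 150 x 360 mm, top face 22 mm above the counter; it does not move. Origin at the centre of its underside, on the counter. Its y axis runs along the long side and along the guide rail (to the robot's left, turned by at most 0.3 rad), its x axis away from the robot. An aluminium rail 22 mm wide and 12 mm high is fixed along its far side, centred 45 mm from the board's middle toward +x.
- carriage (a joint): position (m) of the black cutting-guide carriage along the rail, growing toward the board's +y; 0 is the middle of the board. The carriage is 78 mm long along the rail, 40 mm across it, tops of its shoulders 46 mm above the board. A thin aluminium fence (6 mm thick, top 27 mm above the board) reaches 87 mm from it over the board toward the robot and travels with it. Once released it slides with less than 2 N; with the brake on it holds against some 10 to 16 N.
- carriage_mid (a point): centre of the carriage, on the rail's centre line, 18 mm above the board. When the carriage touches a stop, this point is 47 mm from that stop's origin, measured level along the rail.
- release_pad (a joint): how far (m) the grey release pad is pressed: 0 up (brake on), 0.006 fully down. The spring needs 9 N to begin to move and 12 N at the bottom; the brake is free from about 1 mm down and grips again when the pad comes up.
- pad_top (a point): centre of the top face of the release pad in the middle of the carriage, 34 mm above the board when up; it moves with the carriage and the pad. The pad is 34 mm across the rail and 44 mm along it, lying in a gap of 46 mm between two upright shoulders of the carriage that rise 12 mm above the raised pad, one at each end along the rail; the gap is open at the sides across the rail.
- stop_marked: the marked stop: steel block clamped on the rail, 36 mm across the rail, 16 mm along it and 26 mm high, with a diamond-shaped upright fin on top (62 mm high in all). Fixed. Origin at the centre of its underside, on the board's top face, on the rail's centre line. It is at one end of the carriage's run, left or right.
- stop_plain: the plain stop: the same steel block without a fin (29 mm high, only a flat screw head on top), at the other end of the carriage's run. Fixed. Origin as for the marked stop.
- salt_shaker: small glass salt shaker, 44 mm wide and 90 mm high, standing on the left end of the board (near side). Loose; origin at the centre of its underside.
- spice_jar_4: spice jar with a yellow cap, 45 mm wide and 98 mm high, standing on the right end of the board (near side). Loose; origin at the centre of its underside.
- spice_jar_3: spice jar with a white cap, 41 mm wide and 102 mm high, on the counter to the right. Loose; origin at the centre of its underside.
- jar_1: jar with a dark lid, 76 mm wide and 98 mm high, on the counter to the right, near the robot. Loose; origin at the centre of its underside.
- bottle_1: small dropper bottle, 34 mm wide and 102 mm high, on the counter to the right. Loose; origin at the centre of its underside.
- glass_1: drinking glass, 81 mm wide and 91 mm high, on the counter at the back right. Loose; origin at the centre of its underside.

How it is judged:
By the outcome, as a careful person would: the job done as asked, in the order asked, and still so for the second after the job is handed in, with the robot touching nothing.
It also fails if it takes over 35 s, if anything falls off the work surface, if the arm or the gripper's body presses on something with over 40 N, if the wrist force passes 120 N, or if a joint passes its speed limit or range.

### The arm

A 7-joint arm with a two-finger parallel gripper is mounted at the origin on a cart in front of the work surface, level with it; the furniture and walls round the work are solid. World frame = base frame: x ahead of the robot, y to its left, z up, the work surface at z = 0. Lengths are in m, angles in rad, forces in N, time in s.
With the tool pointing down it reaches from about 0.4 to 0.875 m from the base axis. Payload 19.3 kg.
Tool frame: the origin (TCP) lies midway between the tips of the shut fingers; the grasp point (between the pads) lies 19 mm behind it; z points along the fingers, y is the line along which they close (so a half turn about z gives the same grasp; the last joint's range is limited). The gripper opens to 85 mm and grips with 20 to 120 N. Pads are 22 mm wide; open, the fingers measure 114 mm over their backs; the gripper's body (76 mm by 85 mm) begins 54 mm behind the grasp point. The pads swing forward as they close: fully open they stand 13 mm farther back than shut.
Start: joints at [-1.308, 0.521, -0.036, 1.599, 0.021, 1.021, -0.113], TCP at [0.204, 0.591, 0.231] pointing down, gripper open.
Joint ranges: [-2.91, 2.91], [-0.3, 2.13], [-1.5, 1.42], [0.17, 2.43], [-1.26, 4.41], [0.16, 1.93], [-2.52, 2.52]. Speed limits (rad/s): [1.89, 1.89, 2.39, 2.39, 3.01, 3.01, 3.01].

### API

Orientations are given as [roll, pitch, yaw] about the fixed x, y, z axes, in that order (R = Rz(yaw) Ry(pitch) Rx(roll)).
In Python, from workcell import bot gives the robot as it stands.
- The arm moves only by the tool move_arm, never from a script. Its argument "series" is a list of rows, each a list of 3 entries, a list of its own where there are three numbers: the shift along the tool's x, y, z in cm, then the turn, a rotation vector about the tool's x, y, z in rad, then the opening in per cent of the stroke, from 0 (shut) to 100 (fully open). A call has 1 to 20 rows; each row is the pose to reach, as a shift and turn from the pose commanded when the call began, along the tool's axes at that moment; what a row does not reach only later rows make up. A row lasts 1/12 s, in which the tool goes at most 41.7 mm and 7.16 degrees, less where a joint would pass 70% of its speed; a pose out of reach is approached as far as the arm can. A call with a gripper value outside its range is refused whole. The fingers move at their own pace and stop on an object; "squeeze" is the grip in N (left out, the last holds). Time passes only in rows, so rows that repeat a pose let the fingers close. It gives the time, the measured TCP pose, the force, the opening and the grip force at its end, in the units of the state.
- bot.observe(): the state, without advancing time (a new reading comes with each control period).
- bot.grab_frame(name): name is "side" or "top"; returns (picture, depth): 480x640x3 uint8, red, green, blue; 480x640 float32, m along the optical axis (not along the pixel's ray), 0 where there is no reading.
- bot.camera_params(name): a dict with "fovy" (degrees; the focal length in pixels is half the picture's height over the tangent of half this angle, whatever the lens; pixels are square), "cx", "cy" (the principal point, pixels), "dist_coeffs" ([k1, k2, p1, p2, k3] as OpenCV has them; the pictures are not rectified), "R" (3x3) and "t" (3): a world point X has camera coordinates R X + t. Camera axes: x right, y down, z forward; pixel columns grow to the right and rows downward; lengths in m; the calibration is good to about 2 mm. A picture is of the moment at which its call begins. camera_params takes no time and is no camera call.
- bot.job_done(): hands the job in; it is judged then, once.
Trained networks look in the newest picture that a camera, given by its name, has taken for a name from the list of things; names that differ only in an ending like _2 or _b are one class to them, and where a whole thing is asked for, a point or a joint stands for the part that bears it (a point fixed in the world has none). Each returns a list of dicts, best first, with "conf" (0 to 1); they miss things now and then, are a little off and sometimes report something else, mostly with a low value. They report only what shows in the picture. A call takes as long as a camera call.
- bot.find_in(camera, thing): "bbox" ([left, top, right, bottom] in pixels, round what is visible of it).
- bot.trace(camera, thing): "mask" (480x640 bool, what is visible of it) and "bbox" ([left, top, right, bottom] in pixels, round what is visible of it).
The state is a dict: "clock": time; "qpos": joint angles; "qd": joint speeds; "joint_efforts": joint torques, N m; "position": TCP position; "tool_rot": TCP orientation; "force": force on the tool from outside, world axes, zero at the start; "moment": the same for the moment, N m; "grip_width": finger opening in m; "finger_force": force on a finger pad.
Only numpy, scipy, OpenCV 4.12 (cv2) and the standard library are available. Lean on these libraries where they do the work, as an engineer would, in place of code of your own. Each camera call takes 0.05 s, during which the arm holds its last target. There are 200 camera calls.

## Working session

There is one attempt and no reset: what is moved stays moved. The work goes in short steps, Python scripts to look and compute and a tool call to move; the robot and the scene stay as the last step left them, time stands still between calls to the robot, and variables do not carry over. Pictures are saved under pics/ and viewed, at most 10 in all, crops included, and the job is handed in when it is done.

Besides the shell and the picture viewer there is one more tool, called after "Request:" as a command line: name --argument value ..., lists and objects as JSON in quotes. move_arm: Moves the arm, as the interface text tells. Its arguments: {"type":"object","properties":{"series":{"type":"array"},"squeeze":{"type":"number"}},"required":["series"]}

```bash
mkdir -p pics; cat > h.py <<'E'
import numpy as np, cv2
from workcell import bot
def cam(n):
    p=bot.camera_params(n); f=240/np.tan(np.radians(p['fovy'])/2)
    K=np.array([[f,0,p['cx']],[0,f,p['cy']],[0,0,1]]); return K,np.array(p['dist_coeffs'],float),np.array(p['R']),np.array(p['t'])
def cloud(n,d):
    K,D,R,t=cam(n); v,u=np.mgrid[0:480,0:640]
    q=cv2.undistortPoints(np.stack([u,v],-1).reshape(-1,1,2).astype(np.float64),K,D).reshape(480,640,2)
    P=np.dstack([q[...,0]*d,q[...,1]*d,d]); W=(P-t)@R; W[d==0]=np.nan; return W
def proj(n,X):
    K,D,R,t=cam(n); return cv2.projectPoints(np.atleast_2d(X).astype(float),cv2.Rodrigues(R)[0],t,K,D)[0].reshape(-1,2)
E
python3 - <<'E'
from h import *
print(bot.observe())
for n in ['top','side']:
    im,d=bot.grab_frame(n); cv2.imwrite(f'pics/{n}0.png',im[...,::-1]); np.savez(f'{n}0.npz',im=im,d=d)
    W=cloud(n,d)
    for th in ['slicing_board','carriage','release_pad','stop_marked','stop_plain','salt_shaker','spice_jar_4']:
        for r in bot.trace(n,th)[:2]:
            w=W[r['mask']]; w=w[~np.isnan(w[:,0])]
            print(n,th,round(r['conf'],2),np.round(r['bbox']),np.round(np.median(w,0),4) if len(w) else '')
E
```

```text
{'clock': 0.0, 'qpos': array([-1.30819722,  0.52199026, -0.03630148,  1.59999028,  0.02119504,
        1.02112108, -0.11279524]), 'qd': array([-0.00010859, -0.00108613, -0.00041838, -0.00024223,  0.00084416,
        0.000318  ,  0.00099237]), 'joint_efforts': array([-1.38459840e-03, -9.27094960e+01,  1.97966695e+00, -3.69939744e+01,
        1.79484993e-02,  7.96260720e-03,  4.30031434e-06]), 'position': array([0.20411966, 0.59037358, 0.23074718]), 'tool_rot': array([-3.14047205e+00,  8.96000360e-05,  2.80876299e+00]), 'force': array([0.13787507, 0.23097211, 0.00634464]), 'moment': array([0.00782544, 0.01684556, 0.00847737]), 'finger_force': 0.0, 'grip_width': 0.08536290520450322}
top slicing_board 0.82 [157. 216. 352. 313.] [ 0.4981 -0.0006  0.0215]
top carriage 0.59 [242. 228. 280. 285.] [ 0.5375 -0.015   0.0538]
top release_pad 0.68 [248. 228. 277. 249.] [ 0.5417 -0.0094  0.055 ]
top stop_marked 0.76 [320. 217. 333. 246.] [ 0.5563 -0.1317  0.0474]
top stop_plain 0.52 [179. 233. 194. 256.] [0.5306 0.1265 0.0466]
top salt_shaker 0.91 [153. 280. 191. 303.] [0.4453 0.1419 0.0956]
top spice_jar_4 0.62 [326. 265. 352. 290.] [ 0.4716 -0.154   0.1192]
top spice_jar_4 0.59 [419. 285. 452. 311.] [ 0.4359 -0.3224  0.0993]
side slicing_board 0.75 [281. 238. 372. 390.] [0.4986 0.0323 0.0217]
side carriage 0.58 [290. 277. 340. 312.] [ 0.5351 -0.0106  0.0525]
side release_pad 0.5 [293. 283. 310. 297.] [ 0.5423 -0.0118  0.0554]
side stop_marked 0.69 [284. 237. 304. 255.] [ 0.5568 -0.1277  0.0474]
side salt_shaker 0.81 [338. 348. 359. 378.] [0.4479 0.1653 0.0822]
side salt_shaker 0.28 [281. 237. 371. 391.] [0.4989 0.0322 0.0217]
side spice_jar_4 0.82 [320. 212. 340. 254.] [ 0.4742 -0.1375  0.0919]
side spice_jar_4 0.67 [336. 171. 350. 206.] [ 0.4377 -0.3117  0.0647]
```

```bash
python3 - <<'E'
import cv2,numpy as np
a=cv2.imread('pics/top0.png')[190:340,120:370];b=cv2.imread('pics/side0.png')[180:400,250:400]
cv2.imwrite('pics/v1.png',np.hstack([cv2.resize(a,(500,300)),np.zeros((300,5,3),'u1'),cv2.resize(b,(205,300))]))
E
python3 - <<'E'
from h import *
o=np.load('top0.npz');W=cloud('top',o['d'])
for n in['top','side']:
    o=np.load(n+'0.npz');W=cloud(n,o['d']);z=W[...,2]
    ROI=(abs(W[...,1])<.25)&(W[...,0]>.36)&(W[...,0]<.64)
    def fit(lo,hi,extra=True):
        m=ROI&(z>lo)&(z<hi)&extra; p=W[m][:,:2].astype(np.float32); return len(p),cv2.minAreaRect(p)
    print(n,'board',fit(.016,.027))
    print(n,'shoulder',fit(.062,.075,(abs(W[...,1]+.01)<.06)&(W[...,0]>.5)))
    m=ROI&(z>.05)&(z<.062)&(abs(W[...,1]+.01)<.045)&(W[...,0]>.5);print('pad',m.sum(),W[m].mean(0))
E
```

```text
top board (10784, ((0.49572956562042236, 0.0013456791639328003), (0.15007726848125458, 0.36007052659988403), 5.857860565185547))
top shoulder (138, ((0.5416873097419739, -0.010076664388179779), (0.03373055160045624, 0.06015289947390556), 6.0280656814575195))
pad 552 [ 0.54154968 -0.01151432  0.05519793]
side board (7066, ((0.4975614547729492, 0.0031885504722595215), (0.14996744692325592, 0.36226141452789307), 5.769439697265625))
side shoulder (117, ((0.5441436767578125, -0.008366785943508148), (0.03513648733496666, 0.06181817129254341), 5.316895008087158))
pad 370 [ 0.54367279 -0.00578259  0.05573592]
```

View pics/v1.png

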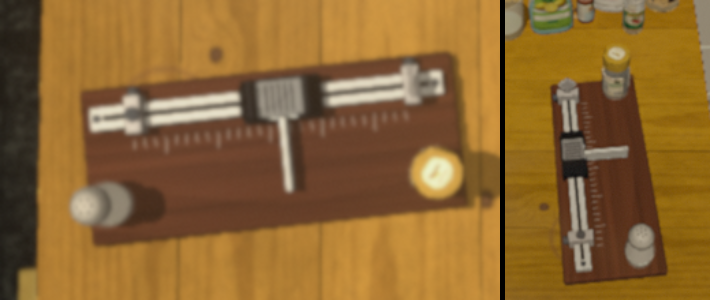

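The crop shows the black carriage and grey pad mid-rail (~(280,98)), with the fence towards the robot. There is a stop at each end, about (132,112) and (412,80), and the jar and shaker stand on the near side. I'll check the stops by height to confirm which one carries the fin.

```bash
python3 - <<'E'
from h import *
a=.1;ex=np.array([np.cos(a),np.sin(a)]);ey=np.array([-np.sin(a),np.cos(a)])
a=.101
c=np.array([.4965,.0022])
for n in['top','side']:
    o=np.load(n+'0.npz');W=cloud(n,o['d']);L=(W[...,:2]-c);X=L@ex;Y=L@ey;z=W[...,2]
    for s in(-1,1):
        m=(abs(X-.045)<.025)&(abs(Y*s-.13)<.035)&(z>.04)
        h=m&(z>.055)
        print(n,s,m.sum(),'z',np.sort(z[m])[-6:].round(3),'xy',np.median(X[m]),np.percentile(Y[m],[2,50,98]).round(4),'high',h.sum(),np.median(Y[h]) if h.any() else '')
    m=(abs(X-.045)<.016)&(abs(Y)<.08)&(z>.05)
    print('carriage',np.percentile(Y[m],[1,99]).round(4)); 
    for lo in np.arange(-.07,.05,.006):
        k=m&(Y>lo)&(Y<lo+.006)
        if k.any():print(round(lo,3),k.sum(),np.median(z[k]).round(4),end=' | ')
    k=(abs(Y)<.08)&(z>.04)&(X<0.015)&(X>-.05);print('fence',np.median(Y[k]),np.median(z[k]))
    im=o['im']
ims=[]
for n in['top','side']:
    o=np.load(n+'0.npz')
    for s in(-.132,.125):
        p=proj(n,np.r_[c+.045*ex+s*ey,.06])[0].astype(int);q=o['im'][p[1]-25:p[1]+25,p[0]-25:p[0]+25,::-1];ims.append(cv2.resize(q,(200,300),interpolation=cv2.INTER_CUBIC) if 0 else cv2.resize(q,(200,200),interpolation=cv2.INTER_CUBIC))
cv2.imwrite('pics/v2.png',np.hstack(ims))
E
```

```text
top -1 171 z [0.079 0.081 0.081 0.082 0.083 0.085] xy 0.04370419252306148 [-0.1473 -0.1397 -0.132 ] high 55 -0.1397623525226657
top 1 178 z [0.052 0.052 0.052 0.053 0.053 0.054] xy 0.04406055258856212 [0.1146 0.1215 0.1297] high 0 
carriage [-0.0509  0.0161]
-0.058 1 0.0522 | -0.052 60 0.0557 | -0.046 64 0.067 | -0.04 45 0.0556 | -0.034 54 0.0552 | -0.028 58 0.0549 | -0.022 52 0.055 | -0.016 58 0.0551 | -0.01 54 0.0557 | -0.004 57 0.0553 | 0.002 64 0.0579 | 0.008 44 0.0661 | 0.014 21 0.0555 | fence -0.017426035911899285 0.0475448796151723
side -1 182 z [0.08  0.08  0.082 0.082 0.083 0.083] xy 0.0462198304004404 [-0.1455 -0.1363 -0.1296] high 74 -0.13680799600012272
side 1 169 z [0.052 0.052 0.052 0.052 0.053 0.054] xy 0.04719261311388974 [0.1168 0.1256 0.1317] high 0 
carriage [-0.0444  0.0188]
-0.052 1 0.0633 | -0.046 50 0.0653 | -0.04 59 0.0567 | -0.034 31 0.0557 | -0.028 36 0.0549 | -0.022 33 0.0556 | -0.016 38 0.0556 | -0.01 31 0.0554 | -0.004 28 0.0563 | 0.002 4 0.0653 | 0.008 67 0.0654 | 0.014 62 0.0545 | 0.02 1 0.0515 | fence -0.014530968517960837 0.046943224999740366
```

View pics/v2.png

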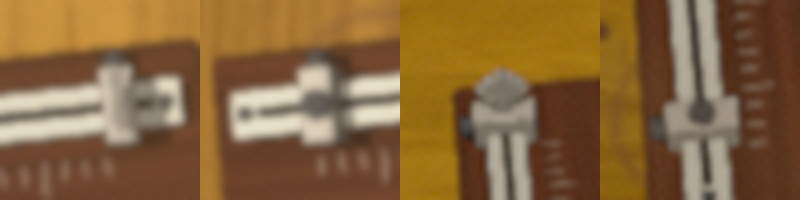

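The finned stop is the right one, on the −y side: tops read 0.084 m there and 0.052 m at the left stop. The carriage is at about s = −0.0155 and has to go to about −0.091. I'll move above the pad with the fingers shut and tool x along the rail.

Request:
move_arm --series '[[[-51.6,-45.6,0],[0,0,1.137],0],[[-51.6,-45.6,0],[0,0,1.137],0],[[-51.6,-45.6,0],[0,0,1.137],0],[[-51.6,-45.6,0],[0,0,1.137],0],[[-51.6,-45.6,0],[0,0,1.137],0],[[-51.6,-45.6,0],[0,0,1.137],0],[[-51.6,-45.6,0],[0,0,1.137],0],[[-51.6,-45.6,0],[0,0,1.137],0],[[-51.6,-45.6,0],[0,0,1.137],0],[[-51.6,-45.6,0],[0,0,1.137],0],[[-51.6,-45.6,0],[0,0,1.137],0],[[-51.6,-45.6,0],[0,0,1.137],0],[[-51.6,-45.6,0],[0,0,1.137],0],[[-51.6,-45.6,0],[0,0,1.137],0],[[-51.6,-45.6,0],[0,0,1.137],0],[[-51.6,-45.6,0],[0,0,1.137],0],[[-51.6,-45.6,0],[0,0,1.137],0],[[-51.6,-45.6,0],[0,0,1.137],0],[[-51.6,-45.6,0],[0,0,1.137],0],[[-51.6,-45.6,0],[0,0,1.137],0]]'

```text
clock: 2.47
position: [0.5426, -0.0083, 0.2312]
tool_rot: [-3.141, -0.0, 1.672]
force: [-0.4, 0.1, -0.2]
grip_width: 0.0001
finger_force: 0.0
```

Request:
move_arm --series '[[[0,0,3],[0,0,0],0],[[0,0,6],[0,0,0],0],[[0,0,9],[0,0,0],0],[[0,0,12],[0,0,0],0],[[0,0,14],[0,0,0],0],[[0,0,15.2],[0,0,0],0],[[0,0,15.2],[0,0,0],0],[[0,0,15.2],[0,0,0],0]]'

```text
clock: 3.13
position: [0.5429, -0.0083, 0.0798]
tool_rot: [-3.142, -0.0, 1.673]
force: [0.1, 0.2, 0.3]
grip_width: -0.0002
finger_force: 0.0
```

```bash
python3 - <<'E'
from h import *
ims=[]
print(bot.observe()['position'])
for n in['top','side']:
    im,d=bot.grab_frame(n);p=proj(n,[.543,-.009,.07])[0].astype(int);ims.append(cv2.resize(im[p[1]-35:p[1]+35,p[0]-35:p[0]+35,::-1],(390,390),interpolation=cv2.INTER_CUBIC))
cv2.imwrite('pics/v3.png',np.hstack(ims))
E
```

```text
[ 0.54294896 -0.00832156  0.07977638]
```

View pics/v3.png

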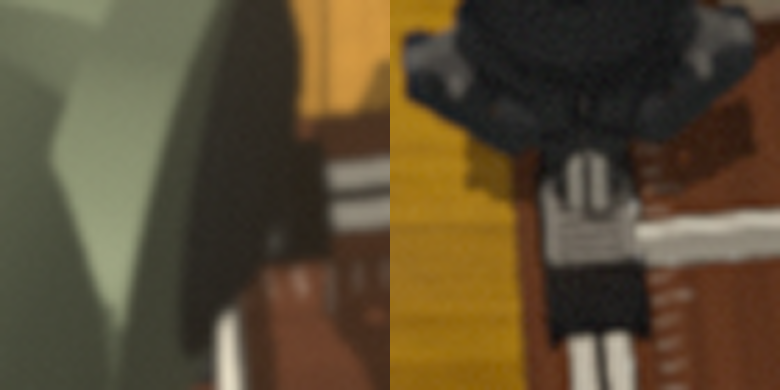

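The side view shows the shut fingertips at about (588,185), centred across the carriage and over the pad; the arm hides it in the top view. I'll go down into the gap and press slowly.

Request:
move_arm --series '[[[0,0,1],[0,0,0],0],[[0,0,1.8],[0,0,0],0],[[0,0,2.1],[0,0,0],0],[[0,0,2.3],[0,0,0],0],[[0,0,2.4],[0,0,0],0],[[0,0,2.5],[0,0,0],0],[[0,0,2.6],[0,0,0],0],[[0,0,2.6],[0,0,0],0]]'

```text
clock: 3.9
position: [0.5427, -0.009, 0.0535]
tool_rot: [-3.141, -0.0, 1.672]
force: [-4.1, 0.1, 9.9]
grip_width: 0.0001
finger_force: 5.0
```

Request:
move_arm --series '[[[0,0,0.1],[0,0,0],0],[[0,0,0.2],[0,0,0],0],[[0,0,0.2],[0,0,0],0],[[-0.2,0,0.2],[0,0,0],0],[[-0.5,0,0.2],[0,0,0],0],[[-0.8,0,0.2],[0,0,0],0],[[-1.1,0,0.2],[0,0,0],0],[[-1.4,0,0.2],[0,0,0],0],[[-1.7,0,0.2],[0,0,0],0],[[-2.0,0,0.2],[0,0,0],0],[[-2.0,0,0.2],[0,0,0],0]]'

```text
clock: 4.82
position: [0.5448, -0.0296, 0.0517]
tool_rot: [-3.142, 0.0, 1.671]
force: [-4.0, -1.1, 11.4]
grip_width: 0.0002
finger_force: 5.4
```

```bash
python3 - <<'E'
from h import *
ims=[]
im,d=bot.grab_frame('side');W=cloud('side',d);a=.101
L=W[...,:2]-np.array([.4965,.0022]);X=L@[np.cos(a),np.sin(a)];Y=L@[-np.sin(a),np.cos(a)];z=W[...,2]
k=(abs(Y)<.12)&(z>.044)&(z<.053)&(X<0.015)&(X>-.035);print('fence',k.sum(),np.median(Y[k]))
print((bot.observe()['position'][:2]-np.array([.4965,.0022]))@[-np.sin(a),np.cos(a)])
E
```

```text
fence 74 -0.03531201320812307
-0.036280320368367064
```

The friction on the pad carries the carriage along with the pad down. I'll continue towards the stop.

Request:
move_arm --series '[[[-0.3,0,0],[0,0,0],0],[[-0.7,0,0],[0,0,0],0],[[-1.1,0,0],[0,0,0],0],[[-1.5,0,0],[0,0,0],0],[[-1.9,0,0],[0,0,0],0],[[-2.3,0,0],[0,0,0],0],[[-2.7,0,0],[0,0,0],0],[[-3.1,0,0],[0,0,0],0],[[-3.5,0,0],[0,0,0],0],[[-3.9,0,0],[0,0,0],0],[[-4.2,0,0],[0,0,0],0],[[-4.5,0,0],[0,0,0],0],[[-4.7,0,0],[0,0,0],0],[[-4.9,0,0],[0,0,0],0],[[-5.1,0,0],[0,0,0],0],[[-5.1,0,0],[0,0,0],0]]'

```text
clock: 6.2
position: [0.55, -0.0802, 0.0518]
tool_rot: [3.142, 0.0, 1.671]
force: [-3.3, -1.5, 10.6]
grip_width: -0.0002
finger_force: 5.4
```

Request:
move_arm --series '[[[-0.1,0,0],[0,0,0],0],[[-0.2,0,0],[0,0,0],0],[[-0.3,0,0],[0,0,0],0],[[-0.4,0,0],[0,0,0],0],[[-0.5,0,0],[0,0,0],0],[[-0.6,0,0],[0,0,0],0],[[-0.7,0,0],[0,0,0],0],[[-0.7,0,0],[0,0,0],0]]'

```text
clock: 6.87
position: [0.5508, -0.0857, 0.0517]
tool_rot: [3.141, -0.001, 1.672]
force: [-3.6, 6.0, 10.2]
grip_width: -0.0002
finger_force: 5.4
```

Request:
move_arm --series '[[[-0.1,0,0],[0,0,0],0],[[-0.2,0,0],[0,0,0],0],[[-0.2,0,0],[0,0,0],0]]'

```text
clock: 7.12
position: [0.5513, -0.0875, 0.0518]
tool_rot: [3.141, -0.001, 1.672]
force: [-1.4, 5.4, 10.8]
grip_width: -0.0001
finger_force: 5.4
```

```bash
python3 - <<'E'
from h import *
im,d=bot.grab_frame('side');W=cloud('side',d);a=.101
L=W[...,:2]-np.array([.4965,.0022]);X=L@[np.cos(a),np.sin(a)];Y=L@[-np.sin(a),np.cos(a)];z=W[...,2]
k=(abs(Y)<.12)&(z>.044)&(z<.053)&(X<0.015)&(X>-.035);print('fence',k.sum(),np.median(Y[k]))
p=proj('side',[.55,-.1,.06])[0].astype(int);cv2.imwrite('pics/v4.png',cv2.resize(im[p[1]-35:p[1]+35,p[0]-35:p[0]+35,::-1],(500,500),interpolation=cv2.INTER_CUBIC))
E
```

```text
fence 64 -0.09051281375210884
```

View pics/v4.png

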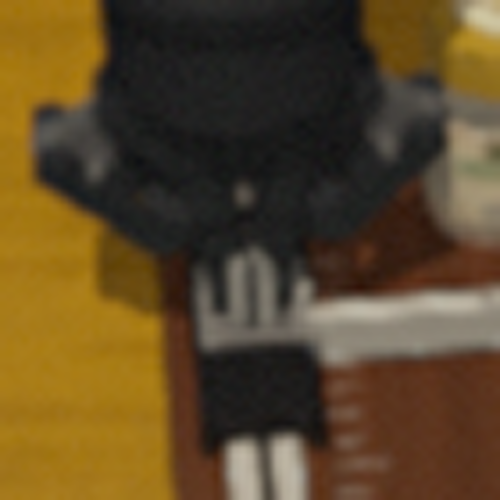

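The fingertip now slips at a steady 5.4 N. The fence reads −0.0905, which matches contact with the marked stop, and the picture shows the tip still in the gap at about (250,280). I'll lift straight up.

Request:
move_arm --series '[[[0,0,-0.2],[0,0,0],0],[[0,0,-0.4],[0,0,0],0],[[0,0,-0.6],[0,0,0],0],[[0,0,-0.9],[0,0,0],0],[[0,0,-1.5],[0,0,0],0],[[0,0,-3],[0,0,0],0],[[0,0,-6],[0,0,0],0],[[0,0,-9],[0,0,0],0],[[0,0,-12],[0,0,0],0],[[0,0,-15],[0,0,0],0],[[0,0,-17],[0,0,0],0],[[0,0,-17],[0,0,0],0]]'

```text
clock: 8.17
position: [0.5525, -0.089, 0.2257]
tool_rot: [3.136, 0.001, 1.671]
force: [-0.0, -0.9, 0.7]
grip_width: 0.0001
finger_force: 0.0
```

Request:
move_arm --series '[[[4,0,0],[0,0,0],0],[[8,0,0],[0,0,0],0],[[12,0,0],[0,0,0],0],[[16,0,0],[0,0,0],0],[[20,0,0],[0,0,0],0],[[24,0,0],[0,0,0],0],[[28,0,0],[0,0,0],0],[[30,0,0],[0,0,0],0],[[30,0,0],[0,0,0],0]]'

```text
clock: 8.92
position: [0.5193, 0.2153, 0.2207]
tool_rot: [-3.141, -0.001, 1.678]
force: [-0.0, 0.1, -0.9]
grip_width: -0.0
finger_force: 0.0
```

```bash
python3 - <<'E'
from h import *
a=.101;ims=[]
for n in['top','side']:
    im,d=bot.grab_frame(n);W=cloud(n,d)
    L=W[...,:2]-np.array([.4965,.0022]);X=L@[np.cos(a),np.sin(a)];Y=L@[-np.sin(a),np.cos(a)];z=W[...,2]
    k=(abs(Y)<.12)&(z>.044)&(z<.053)&(X<0.015)&(X>-.035);print(n,'fence',k.sum(),np.median(Y[k]))
    k=(abs(X-.045)<.012)&(abs(Y+.091)<.014);print('pad z',np.median(z[k]))
    p=proj(n,[.53,-.1,.06])[0].astype(int);ims.append(cv2.resize(im[p[1]-40:p[1]+40,p[0]-40:p[0]+40,::-1],(390,390),interpolation=cv2.INTER_CUBIC))
cv2.imwrite('pics/v5.png',np.hstack(ims));print(bot.observe()['clock'],bot.observe()['position'],bot.observe()['force'])
E
```

```text
top fence 88 -0.09295465785273133
pad z 0.05527830112458253
side fence 0 nan
pad z nan
9.0167 [0.52033759 0.21037001 0.22091621] [-0.23533965 -0.53685213 -0.7103248 ]
  return _methods._mean(a, axis=axis, dtype=dtype,
  ret = ret.dtype.type(ret / rcount)
```

View pics/v5.png

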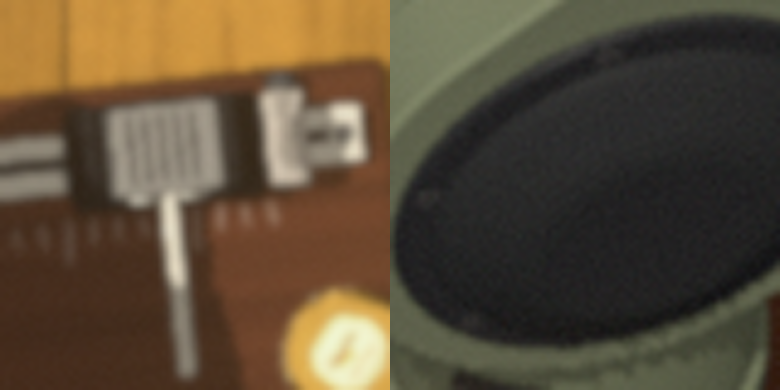

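The top view shows the carriage (65–265) flush against the finned stop (265–305). The pad is back up at its starting height and the jar has not moved.

```bash
python3 -c "
from workcell import bot
print(bot.job_done())"
```

```text
the job is handed in; nothing more can be done
None
```

The carriage is against the finned (marked) stop on the right with the pad up again and so locked, nothing else touched, and the job was handed in at about 9 s on the robot's clock.

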